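# Mark the order and lift the serving tray

### The arm

A 7-joint arm with a two-finger parallel gripper is mounted at the origin on the work surface. World frame = base frame: x ahead of the robot, y to its left, z up, the work surface at z = 0. Lengths are in m, angles in rad, forces in N, time in s.
With the tool pointing down it reaches from about 0.35 to 0.9 m from the base axis. Payload 19.9 kg.
Tool frame: the origin (TCP) lies between the finger pads; the fingertips stand 19 mm ahead of it and the grasp point (between the pads) is the TCP; z points along the fingers, y is the direction in which the jaws open and shut (so a half turn about z gives the same grasp; the last joint's range is limited). The gripper opens to 94 mm and grips with 3 to 60 N. Pads are 16 mm wide; open, the fingers measure 119 mm over their backs; the gripper's body (75 mm by 177 mm) begins 78 mm behind the grasp point.
Start: joints at [1.198, 0.417, -0.01, 1.614, 0.005, 1.111, -0.053], TCP at [0.203, -0.591, 0.224] pointing down, gripper open.
Joint ranges: [-2.81, 2.81], [-0.39, 2.02], [-1.27, 1.25], [0.06, 2.57], [-1.19, 4.33], [0.19, 2], [-2.82, 2.82]. Speed limits (rad/s): [1.89, 1.89, 2.39, 2.39, 3.01, 3.01, 3.01].

### API

Orientations are given as a 3x3 rotation matrix whose columns are the frame's x, y, z axes.
In Python, from rig import robot gives the robot as it stands. Calls block until the motion is done:
- robot.move_ptp(position, orientation): joint-space move of the TCP to a pose.
- robot.move_linear(position, velocity=0.15, frame=None, threshold=None): straight line of the TCP; frame=None keeps the orientation; velocity is the mean speed in m/s. With threshold (N) it stops when the force on the tool has changed by that much, and returns True; else False.
- robot.goto_joints(angles): joint-space move.
- robot.gripper_to(opening): finger opening in m; the grip force is fixed at half the most; returns when the fingers have stopped.
- robot.pause(seconds).
- robot.ik(position, orientation): joint angles nearest the present ones, or None.
- robot.get_state(): the state.
- robot.grab_frame(name): name is "side" or "top" or "wrist"; returns the picture (384x512x3 uint8, red, green, blue); there is no depth.
- robot.camera_info(name): a dict with "fx", "fy", "cx", "cy" (pixels), "rvec" (rotation vector, rad) and "tvec" (3), from world to camera coordinates, as OpenCV has them. Camera axes: x right, y down, z forward; pixel columns grow to the right and rows downward; lengths in m; the calibration is good to about 2 mm. A picture is of the moment at which its call begins: read the wrist's pose just before it. camera_info takes no time and is no camera call; for the wrist camera it gives the pose at the moment of the call.
A pose or a line that the arm cannot do raises robot.PlanningError and nothing moves.
- robot.sign_off(): hands the job in, once; it reports no verdict.
The state is a dict: "time": time; "qpos": joint angles; "joint_vel": joint speeds; "effort": joint torques, N m; "ee_pos": TCP position; "tool_rot": TCP orientation; "force": force on the tool from outside, world axes, zero at the start; "moment": the same for the moment, N m; "opening": finger opening in m.
Only numpy, scipy, OpenCV 4.12 (cv2) and the standard library are available. Lean on these libraries where they do the work, as an engineer would, in place of code of your own. Each camera call takes 0.05 s, during which the arm holds its last target. There are 200 camera calls.

### The job

Take the order marker with the round head out of the wooden stand and push its pin fully down into the hole of the socket block on the wooden serving tray, and let go of it. Then take the tray by the middle of its handle bar, lift it about 10 cm off the table, and finish while holding it there, level and still, with the marker, the cup and the jar still standing on it. Leave the other markers in the stand and everything else on the table where it is.

Things in the scene. Friction and masses are not known exactly. Their poses are not given: they have to be found in the camera images.
- tray: Loose brown wooden tray, 0.36 to 0.5 kg (0.7 to 0.85 kg loaded), 170 mm along its x, 280 mm along its y. Origin: centre of the underside; z up. Floor 8 mm thick, rim 8 mm thick, 24 mm high. Posts at x = +-80 mm, y = 0 (10 x 24 mm) carry the handle bar. Turned at most 0.5 rad from the world axes. Loaded, its centre of mass lies within 10 mm of the bar's middle, seen from above.
- handle_mid (a point): Middle of the tray's handle bar, 125 mm above the tray's underside. The wooden bar runs along the tray's x, 170 mm long, 14 mm thick (along the tray's y) and 22 mm high (114 to 136 mm above the underside). Nothing else on the tray is higher than 75 mm, but the seated round marker reaches 117 mm.
- socket_mouth (a point): Centre of the mouth of the hole in the dark wooden socket block on the tray, at x = +35, y = +105 mm of the tray, 48 mm above its underside. The block is 36 x 36 mm and 40 mm high. The hole is upright, round, 8 mm wide, 32 mm deep, closed below, with a 2 mm chamfer at the mouth.
- socket_floor (a point): Centre of the bottom of that hole, 32 mm below the mouth.
- cup_spot (a point): Point on the tray's floor under the cup's usual place, at x = -5, y = -75, z = 8 mm of the tray.
- jar_spot (a point): Point on the tray's floor under the jar's usual place, at x = -35, y = +55, z = 8 mm of the tray.
- cup: Loose white ceramic cup with a handle, empty, 72 mm wide, 62 mm high, 0.16 kg, standing on the tray. Origin: centre of its underside, z up.
- jar: Loose small closed amber glass jar, 46 mm wide, 50 mm high, 0.16 kg, standing on the tray. Origin: centre of its underside, z up.
- stand: Fixed dark wooden marker stand, 190 mm along its x, 60 mm along its y, 40 mm high, origin at the centre of its underside. Three holes 8 mm wide and 34 mm deep in a row along its x, at x = -60, 0 and +60 mm; a marker stands in each, in any order. Turned by at most about 0.25 rad.
- marker_round: Loose order marker, 35 g, with a ROUND pale wooden head: an upright steel pin 6 mm thick and 75 mm long with a tapered foot, and on top of it a round head 30 mm across and 26 mm high. Origin: the tip of the pin's foot; z up along the pin. In the stand the tip is 6 mm above the table and the head spans 81 to 107 mm.
- pin_tip (a point): The tip of the round marker's pin (same point as its origin).
- head_mid (a point): Centre of the round marker's head, 88 mm above the tip of its pin; the place to grip it.
- marker_square: Another marker, same pin, head square, 28 x 28 x 26 mm, of the same wood. To be left in the stand. Origin: tip of its pin.
- marker_bar: Another marker, same pin, head a narrow bar 40 x 10 x 26 mm. To be left in the stand. Origin: tip of its pin.
- book_white: White book, 130 x 190 x 20 mm, lying far from the robot under the grey book. Bystander.
- book_grey: Grey book, 130 x 190 x 30 mm, on the white one. Bystander.
- saucer: White saucer, 140 mm across, 16 mm high, left of the tray. Bystander.
- tumbler: Glass tumbler, 62 mm across, 100 mm high, beyond the marker stand. Bystander.
- sugar: White sugar jar with a wooden cap, 66 mm across, 85 mm high, between the robot and the stand. Bystander.
- spoon: Steel spoon, 150 mm long, lying at the left near the robot. Bystander.
- table: The white table; its top is at height 0.
There are look-alikes about, which are no part of the job. Of the things that look like the jar, the largest one is meant.

How it is judged:
By the outcome, as a careful person would: the job done as asked, in the order asked, and still so for the second after the job is handed in, while the arm keeps its last pose, push and grip.
It also fails if it takes over 61 s, if anything falls off the work surface, if the arm or the gripper's body presses on something with over 40 N, if the wrist force passes 120 N, or if a joint passes its speed limit or range.

## Working session

There is one attempt and no reset: what is moved stays moved. The work goes in short steps, each a Python script; the robot and the scene stay as the last script left them, time stands still between calls to the robot, and variables do not carry over. Pictures are saved under pics/ and viewed, about 8 in all and at most 12, crops included, and the job is handed in when it is done.

```bash
mkdir -p pics
cat > h.py <<'E'
import numpy as np, cv2
from rig import robot
def save(n,f,im=None):
    im=robot.grab_frame(n) if im is None else im
    cv2.imwrite(f'pics/{f}.png',cv2.cvtColor(im,cv2.COLOR_RGB2BGR)); return im
def ray(ci,u,v,z):
    R=cv2.Rodrigues(np.array(ci['rvec'],float))[0]; t=np.array(ci['tvec'],float).ravel()
    d=R.T@np.array([(u-ci['cx'])/ci['fx'],(v-ci['cy'])/ci['fy'],1]); c=-R.T@t
    return c+d*(z-c[2])/d[2]
def proj(ci,p):
    R=cv2.Rodrigues(np.array(ci['rvec'],float))[0]; q=R@np.array(p)+np.array(ci['tvec'],float).ravel()
    return np.array([ci['fx']*q[0]/q[2]+ci['cx'],ci['fy']*q[1]/q[2]+ci['cy']])
def down(yaw):  # tool down, jaw (y) axis direction at angle yaw in world
    y=np.array([np.cos(yaw),np.sin(yaw),0]); z=np.array([0,0,-1.]); return np.column_stack([np.cross(y,z),y,z])
E
python3 - <<'E'
from h import *
a=save('top','top0'); b=save('side','side0')
s=robot.get_state(); print(s['time'],s['ee_pos'],s['force'],s['opening']); print(np.round(s['tool_rot'],3))
for n in('top','side','wrist'):
    c=robot.camera_info(n); R=cv2.Rodrigues(np.array(c['rvec']))[0]; print(n,c['fx'],-R.T@np.array(c['tvec']).ravel(),R[2])
cv2.imwrite('pics/both0.png',cv2.cvtColor(np.vstack([a,b])[:, :],cv2.COLOR_RGB2BGR))
E
```

```text
0.1 [ 0.20289973 -0.59082845  0.22390079] [ 0.0062769   1.29125828 -0.38896191] 0.09447200663153461
[[ 0.946  0.325 -0.   ]
 [ 0.325 -0.946  0.001]
 [-0.    -0.001 -1.   ]]
top 408.76318707082714 [0.46819296 0.06139578 1.17152743] [ 6.88869057e-02 -5.40955702e-04 -9.97624329e-01]
side 368.59926976584427 [ 0.34339988 -0.6134584   0.80262666] [ 0.2016064   0.66864933 -0.71572546]
wrist 280.66776740378 [ 0.26735299 -0.57045422  0.38515955] [-0.22527798 -0.07482028 -0.9714174 ]
```

View pics/top0.png

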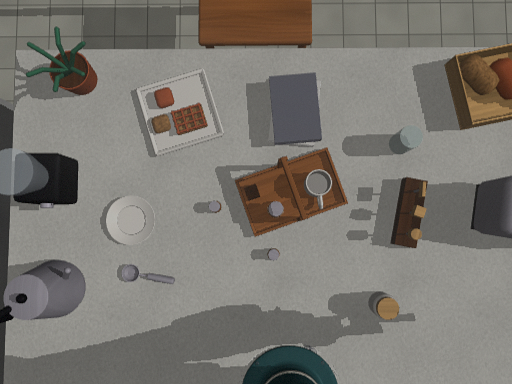

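View pics/side0.png

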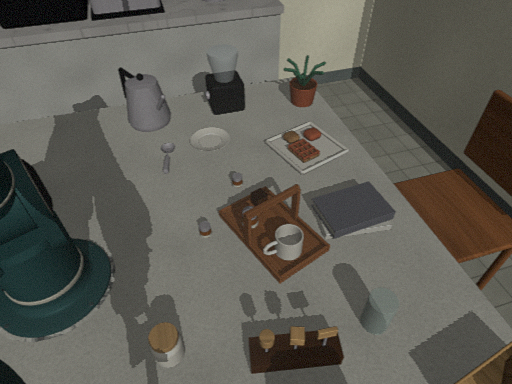

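Top view: tray is centred near (291,192), with the dark socket block at (252,190), the cup at (318,182) and the jar at (277,209). The small look-alike jars stand off the tray at (214,206) and (273,254). The stand is at (410,212). The candidate marker heads are at (424,189), (420,211) and (416,234) from above, or from the side a bar (328,333), a square (297,335) and a round one (267,338). The round one is the marker nearest the robot. I'll confirm it in a crop while measuring.

Run:
```python
from h import *
a=cv2.imread('pics/top0.png'); b=cv2.imread('pics/side0.png')
A=cv2.resize(a[165:255,385:445],None,fx=6,fy=6,interpolation=2)[:540]
B=cv2.resize(b[315:375,240:350],None,fx=4,fy=4,interpolation=2)
C=cv2.resize(a[140:245,225:355],None,fx=3.38,fy=3.38,interpolation=2)[:300]
out=np.zeros((600,800,3),np.uint8); out[:540,:360]=A; out[:240,360:800]=B; out[245:545,360:360+min(440,C.shape[1])]=C[:300,:440]
cv2.imwrite('pics/crop1.png',out)
c=robot.camera_info('top'); cs=robot.camera_info('side')
# heads
for n,ci,im,roi in(('top',c,a,(165,255,385,445)),('side',cs,b,(315,375,240,350))):
    hsv=cv2.cvtColor(im,cv2.COLOR_BGR2HSV); m=cv2.inRange(hsv,(10,60,110),(25,255,255))
    M=np.zeros_like(m); r=roi; M[r[0]:r[1],r[2]:r[3]]=m[r[0]:r[1],r[2]:r[3]]
    k,l,st,ce=cv2.connectedComponentsWithStats(M)
    for i in range(1,k):
        if st[i,4]>15: print(n,ce[i],st[i],ray(ci,*ce[i],0.1))
# tray bounds: brown
hsv=cv2.cvtColor(a,cv2.COLOR_BGR2HSV); m=cv2.inRange(hsv,(3,90,30),(20,255,255)); M=np.zeros_like(m); M[140:245,228:355]=m[140:245,228:355]
cn=max(cv2.findContours(M,0,2)[0],key=cv2.contourArea); rc=cv2.minAreaRect(cn); print(rc); 
for p in cv2.boxPoints(rc): print(p,ray(c,*p,0.024))
M=np.zeros_like(m); mm=cv2.inRange(hsv,(0,0,0),(179,255,60)); M[175:250,390:432]=mm[175:250,390:432]
cn=max(cv2.findContours(M,0,2)[0],key=cv2.contourArea); rc=cv2.minAreaRect(cn);print('stand',rc)
for p in cv2.boxPoints(rc): print(p,ray(c,*p,0.04))
```

```text
top [423.82978723 189.08510638] [422 182   4  15  47] [ 0.56274186 -0.35314143  0.1       ]
top [419.99074074 211.0462963 ] [414 205  13  13 108] [ 0.50501009 -0.34119595  0.1       ]
top [416.17525773 233.75257732] [411 229  11  11  97] [ 0.44576506 -0.32933961  0.1       ]
side [297.08510638 335.51914894] [291 327  14  18 235] [ 0.50236394 -0.34101356  0.1       ]
side [327.3373494  332.36144578] [318 327  20  12 166] [ 0.56112527 -0.35275782  0.1       ]
side [266.92207792 338.55194805] [260 330  14  19 154] [ 0.44449113 -0.32921693  0.1       ]
((289.8070068359375, 189.05738830566406), (65.53942108154297, 98.91177368164062), 69.62356567382812)
[232.03583 175.5581 ] [0.61104959 0.15796636 0.024     ]
[324.75824 141.11835] [ 0.70792664 -0.10549442  0.024     ]
[347.5782  202.55667] [ 0.53271598 -0.16689413  0.024     ]
[254.85577 236.99643] [0.43785479 0.0942087  0.024     ]
stand ((408.6308288574219, 212.25839233398438), (26.125730514526367, 67.02320861816406), 10.007979393005371)
[389.9429  242.98993] [ 0.41960317 -0.27818513  0.04      ]
[401.59055 176.98657] [ 0.60222269 -0.31552198  0.04      ]
[427.31876 181.52686] [ 0.58908665 -0.3867485   0.04      ]
[415.6711  247.53021] [ 0.4067499  -0.34865186  0.04      ]
```

View pics/crop1.png

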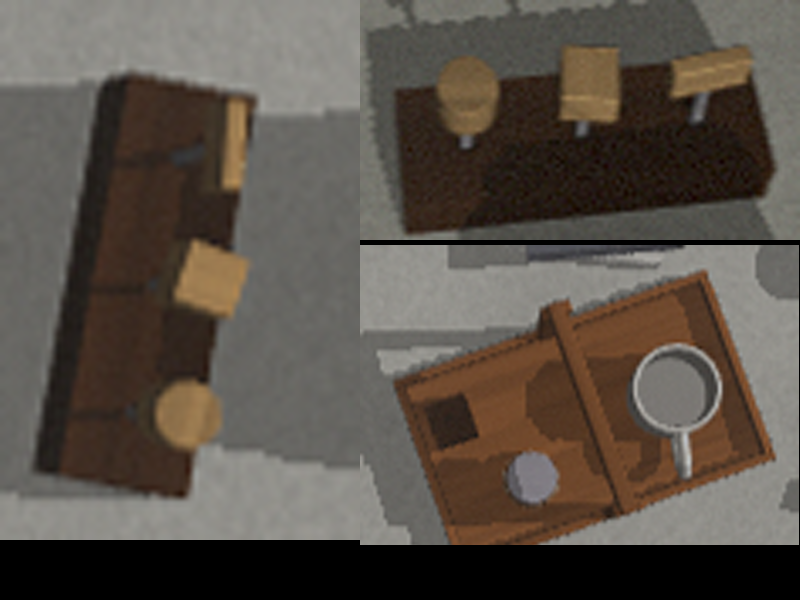

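The crop confirms that the round head is at top (416,234) / side (267,338), with the square and bar heads beside it. Next I take a closer wrist look at the socket and bar on the tray, then at the marker.

Run:
```python
from h import *
c=robot.camera_info('top'); print('block',ray(c,252.2,191.8,0.048))
yaw=0.353; X=np.array([np.cos(yaw),np.sin(yaw)]); Y=np.array([-X[1],X[0]])
C=ray(c,252.2,191.8,0.048)[:2]-.035*X-.105*Y; print('tray C',C)
p=C-.035*X+.07*Y
robot.move_ptp([*p,.25],down(yaw-np.pi/2)); 
ci=robot.camera_info('wrist'); im=save('wrist','w1'); np.save('w1.npy',ci,allow_pickle=True); print(robot.get_state()['time'])
robot.move_ptp([.444,-.329,.17],down(-1.77))
ci=robot.camera_info('wrist'); im2=save('wrist','w2'); np.save('w2.npy',ci,allow_pickle=True); s=robot.get_state(); print(s['time'],s['ee_pos'],s['force'])
cv2.imwrite('pics/w12.png',cv2.cvtColor(np.vstack([im[60:],im2[108:]]),cv2.COLOR_RGB2BGR))
for P in([*C,.125],[*(C+.035*X+.105*Y),.048],[.444,-.329,.107]): print(proj(np.load('w1.npy',allow_pickle=True).item(),P),proj(ci,P))
```

```text
block [0.56265705 0.10034538 0.048     ]
tray C [ 0.56611516 -0.0102803 ]
2.65
4.1417 [ 0.44500199 -0.32769889  0.17039385] [-0.00183545  0.00162486 -0.45715894]
[325.60966914 157.29210025] [-204.22576428  141.42623843]
[229.29741047 122.56055207] [-178.88916932  162.11102006]
[515.22542839 332.85605248] [258.67889032 209.70375922]
```

View pics/w12.png

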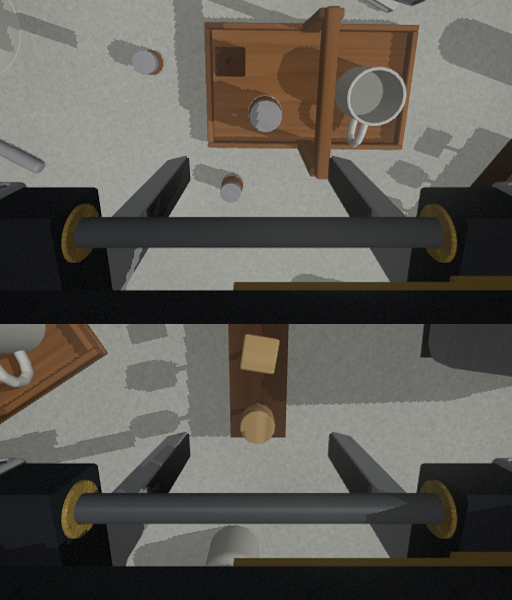

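Wrist view 1 shows the socket block at (231,121), the bar crossing near (325,157) and the jar at (265,175). Wrist view 2 shows the round head at (258,209), matching the prediction to about 1 px. Next I refine the numbers.

Run:
```python
from h import *
ci=np.load('w1.npy',allow_pickle=True).item(); c2=np.load('w2.npy',allow_pickle=True).item()
a=cv2.imread('pics/w1.png'); b=cv2.imread('pics/w2.png')
hsv=cv2.cvtColor(a,cv2.COLOR_BGR2HSV)
m=cv2.inRange(hsv,(3,90,30),(20,255,255)); M=np.zeros_like(m); M[60:215,190:440]=m[60:215,190:440]
# rim edges: left edge outer (x small) and top edge, fit lines with subpixel row/col scanning
L=[(np.nonzero(M[v])[0].min(),v) for v in range(100,195,3)]
T=[(u,np.nonzero(M[:,u])[0].min()) for u in list(range(215,305,3))+list(range(355,410,3))]
def fit(P,z):
    W=np.array([ray(ci,u,v,z)[:2] for u,v in P]); 
    vx,vy,x,y=cv2.fitLine(W.astype(np.float32),cv2.DIST_HUBER,0,.001,.001).ravel(); return np.array([vx,vy]),np.array([x,y]),np.rad2deg(np.arctan2(vy,vx))
print('left(+y) edge',fit(L,.024)); print('top(+x) edge',fit(T,.024))
d1,p1,_=fit(L,.024); d2,p2,_=fit(T,.024)
s=np.linalg.solve(np.column_stack([d1,-d2]),p2-p1); print('corner +x+y',p1+s[0]*d1)
# bar edges
g=cv2.cvtColor(a,cv2.COLOR_BGR2GRAY)
# block
r=g[95:150,205:260]; mb=(cv2.GaussianBlur(r,(3,3),0)<42).astype(np.uint8)
k,l,st,ce=cv2.connectedComponentsWithStats(mb)
i=max(range(1,k),key=lambda i:st[i,4]); print('blk',st[i]+[205,95,0,0,0],ce[i]+[205,95])
cn=max(cv2.findContours((l==i).astype(np.uint8),0,2)[0],key=cv2.contourArea); print(cv2.minAreaRect(cn),ray(ci,*(ce[i]+[205,95]),.048))
h2=cv2.cvtColor(b,cv2.COLOR_BGR2HSV); mm=cv2.inRange(h2,(10,60,110),(25,255,255)); Q=np.zeros_like(mm);Q[185:245,225:290]=mm[185:245,225:290]
cn=max(cv2.findContours(Q,0,2)[0],key=cv2.contourArea); print('head',cv2.boundingRect(cn),cv2.minEnclosingCircle(cn)); 
R2=cv2.Rodrigues(np.array(c2['rvec']))[0]; print('cam2',-R2.T@np.array(c2['tvec']).ravel())
out=np.vstack([cv2.resize(a[85:215,190:355],None,fx=4.6,fy=4.6,interpolation=2)[:600,:]])
cv2.imwrite('pics/crop2.png',out)
```

```text
left(+y) edge (array([0.9427867 , 0.33339655], dtype=float32), array([0.5285323 , 0.12435254], dtype=float32), np.float32(19.475061))
top(+x) edge (array([ 0.33264866, -0.9430508 ], dtype=float32), array([0.6385543 , 0.03528101], dtype=float32), np.float32(-70.57038))
corner +x+y [0.59841806 0.14906617]
blk [226 118   5   7  26] [227.69230769 120.76923077]
((23.0, 26.0), (6.0, 4.0), 90.0) [0.56402789 0.10293212 0.048     ]
head (240, 190, 35, 38) ((257.0737609863281, 207.7786865234375), 19.46562957763672)
cam2 [ 0.51165826 -0.34284713  0.33169325]
```

View pics/crop2.png

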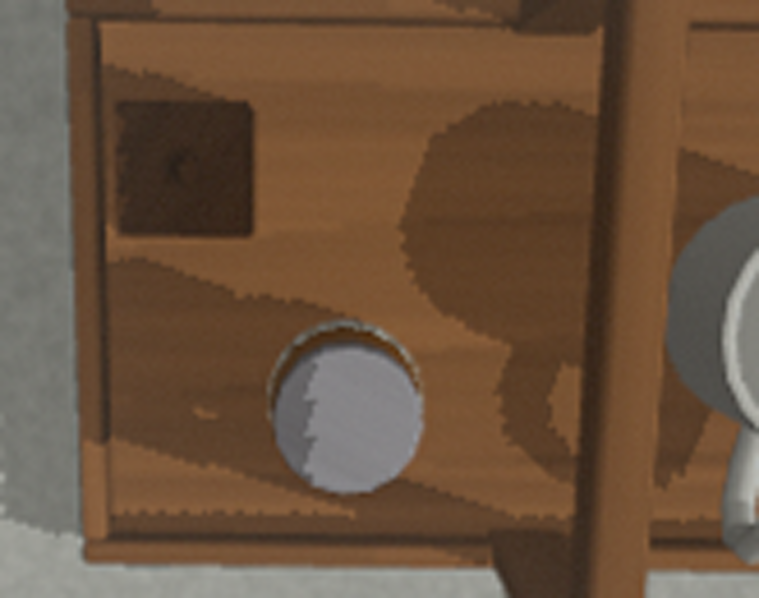

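The hole is visible at crop (182,168), i.e. full-frame (229.7,121.5). This agrees with the rim corner estimate of about (0.563,0.0995). Now I grasp the marker.

Run:
```python
from h import *
ci=np.load('w1.npy',allow_pickle=True).item(); c2=np.load('w2.npy',allow_pickle=True).item()
print('sock',ray(ci,230,121.5,.048)); h=ray(c2,257.3,208.8,.100); print('head',h)
robot.move_linear([*h[:2],.17]); robot.move_linear([*h[:2],.094],.1)
o=robot.gripper_to(.02); s=robot.get_state(); print(o,s['opening'],s['ee_pos'],s['force'])
robot.move_linear([*h[:2],.145],.08); robot.move_linear([*h[:2],.28],.2)
ci=robot.camera_info('wrist'); im=save('wrist','w3'); np.save('w3.npy',ci,allow_pickle=True)
s=robot.get_state(); print(s['time'],s['ee_pos'],s['force'],s['opening'])
p=np.array(s['ee_pos']); R=np.array(s['tool_rot'])
for d in(0,.0,.088): print(proj(ci,p+R[:,2]*d))
cv2.imwrite('pics/crop3.png',cv2.resize(cv2.cvtColor(im[130:270,180:340],cv2.COLOR_RGB2BGR),None,fx=4,fy=4,interpolation=2))
```

```text
sock [0.56418198 0.09993148 0.048     ]
head [ 0.442922   -0.32756322  0.1       ]
False 0.029788014889269576 [ 0.44296825 -0.32757208  0.09400969] [ 0.45978873  0.50573642 -0.43160056]
7.975 [ 0.44238307 -0.32727582  0.27846277] [-0.59634898  0.63399675 -0.9706075 ] 0.02943691138190687
[256.1140291 238.8257254]
[256.1140291 238.8257254]
[257.04259846 201.07328374]
```

View pics/crop3.png

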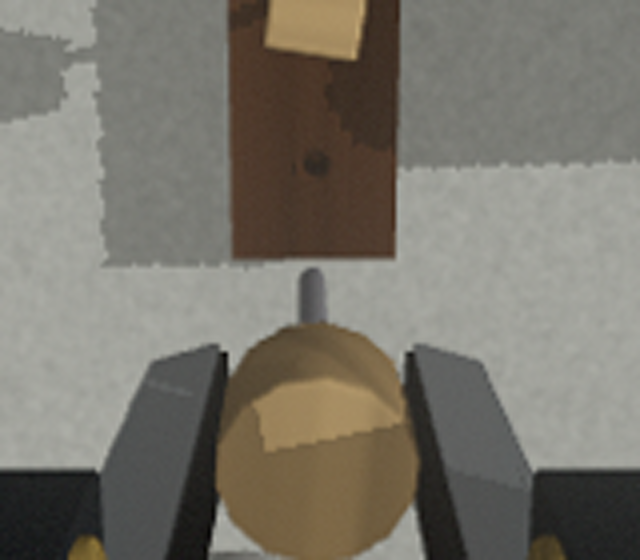

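The marker is held. The tip shows at full-frame (258,197), against (257,201) for a straight pin, so it is tilted about 2° toward tool +x. I'll correct for that, carry it to above the socket, and look at tip and hole together.

```bash
cat >> h.py <<'E'
def tip_tool(ci,s,u,v,L=.088):
    p=np.array(s['ee_pos']);R=np.array(s['tool_rot']); z=(p+R[:,2]*L)[2]
    return R.T@(ray(ci,u,v,z)-p)
def upright(yaw,t):  # orientation making TCP->tip vector t (tool frame) vertical
    from scipy.spatial.transform import Rotation as Ro
    R=down(yaw); v=R@t; v/=np.linalg.norm(v); d=np.array([0,0,-1.]); ax=np.cross(v,d)
    return Ro.from_rotvec(ax).as_matrix()@R
E
python3 - <<'E'
from h import *
ci=np.load('w3.npy',allow_pickle=True).item(); s=robot.get_state()
t=tip_tool(ci,s,258,196.7); print('tip in tool',t); np.save('tip.npy',t)
yaw=.3395-np.pi/2; R=upright(yaw,t); S=np.array([.5637,.0998])
print(s['ee_pos'])
robot.move_linear([*S,.28],.25,frame=R)
robot.move_linear([*S,.048+.02+.088],.12)
robot.pause(.2)
s=robot.get_state(); ci=robot.camera_info('wrist'); im=save('wrist','w4'); np.save('w4.npy',ci,allow_pickle=True)
p=np.array(s['ee_pos']);Rr=np.array(s['tool_rot']); print(s['time'],p,s['force'],np.round(R-Rr,4).tolist())
print('tip pred',proj(ci,p+Rr@t),'hole pred',proj(ci,[*S,.048]))
cv2.imwrite('pics/crop4.png',cv2.resize(cv2.cvtColor(im[130:270,180:340],cv2.COLOR_RGB2BGR),None,fx=4,fy=4,interpolation=2))
E
```

```text
tip in tool [0.00416328 0.00088813 0.08799091]
[ 0.44238307 -0.32727582  0.27846277]
11.2833 [0.56390801 0.09982308 0.15646159] [-0.41768697 -0.26012837 -0.41498217] [[-0.0001, 0.0001, -0.0007], [0.0001, 0.0, 0.0], [-0.0007, -0.0003, 0.0]]
tip pred [258.40743448 195.84732395] hole pred [258.58341308 190.09086758]
```

View pics/crop4.png

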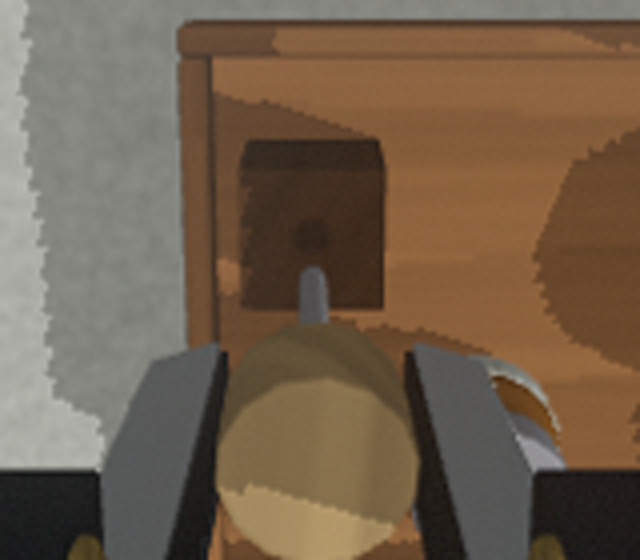

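The hole is at full-frame (258.2,189.2), predicted (258.6,190.1), and the tip is at (258,196.8), so they line up within about 1 mm. I'll apply the small relative correction and insert, stopping on force.

Run:
```python
from h import *
ci=np.load('w4.npy',allow_pickle=True).item(); s=robot.get_state(); p=np.array(s['ee_pos'])
hole=ray(ci,258.2,189.3,.048); tip=ray(ci,258.1,196.8,p[2]-.088); d=(hole-tip)[:2]; print(hole,tip,d)
q=p[:2]+d
robot.move_linear([*q,.150],.08)
def go(z,v,th):
    r=robot.move_linear([*q,z],v,threshold=th); s=robot.get_state(); print(z,r,s['time'],np.round(s['ee_pos'],4),np.round(s['force'],2),np.round(s['moment'],2)); return r
if not go(.127,.04,6): go(.1005,.04,15)
im=save('side','s5'); cv2.imwrite('pics/crop5.png',cv2.resize(cv2.cvtColor(im[120:290,190:350],cv2.COLOR_RGB2BGR),None,fx=3.5,fy=3.5,interpolation=2))
```

```text
[0.56433716 0.1004247  0.048     ] [0.56301631 0.09978373 0.06835923] [0.00132085 0.00064097]
0.127 False 12.3083 [0.5652 0.1005 0.1271] [ 0.32  0.55 -0.41] [ 0.01 -0.04  0.03]
0.1005 True 12.8917 [0.5653 0.1008 0.103 ] [-1.48  0.31 10.84] [0.11 0.43 0.  ]
```

Contact at TCP z = 0.103, where 0.104 is expected for a seated pin. I'll release, retreat upward and check.

Run:
```python
from h import *
s=robot.get_state(); p=np.array(s['ee_pos'])
robot.gripper_to(.06); print(robot.get_state()['opening'])
robot.move_linear([p[0],p[1],.17],.12)
robot.gripper_to(.094)
yaw=.3395; X=np.array([np.cos(yaw),np.sin(yaw)]); Y=np.array([-X[1],X[0]])
S=np.array([.5642,.1003]); C=S-.035*X-.105*Y; print('C',C)
robot.move_linear([*(C-.0*X),.26],.25,frame=down(yaw-np.pi/2)); robot.pause(.2)
ci=robot.camera_info('wrist'); im=save('wrist','w6'); np.save('w6.npy',ci,allow_pickle=True)
sd=save('side','s6')
print(robot.get_state()['time'],robot.get_state()['ee_pos'])
print('w mid',proj(ci,[*C,.136]),'ends',[proj(ci,[*(C+k*X),.136]) for k in(-.085,.085)],'head',proj(ci,[*S,.117]))
cs=robot.camera_info('side'); print('side head top/bot',proj(cs,[*S,.117]),proj(cs,[*S,.091]),proj(cs,[*S,.048]))
A=cv2.resize(im[30:230,60:460],None,fx=2,fy=2,interpolation=2)
B=cv2.resize(sd[170:270,200:350],None,fx=2,fy=2,interpolation=2)
out=np.zeros((600,800,3),np.uint8); out[:400]=A; out[400:600,:300]=B
cv2.imwrite('pics/crop6.png',cv2.cvtColor(out,cv2.COLOR_RGB2BGR))
```

```text
0.0601064504524149
C [ 0.5661644  -0.01036228]
16.0333 [ 0.56599147 -0.00950546  0.25943892]
w mid [259.03893571 191.43851478] ends [array([258.92570568, 265.67024086]), array([259.16902467, 106.15435134])] head [161.73475284 155.61420663]
side head top/bot [259.68282264 176.14420953] [259.71415156 183.00262528] [259.76355508 193.81786683]
```

View pics/crop6.png

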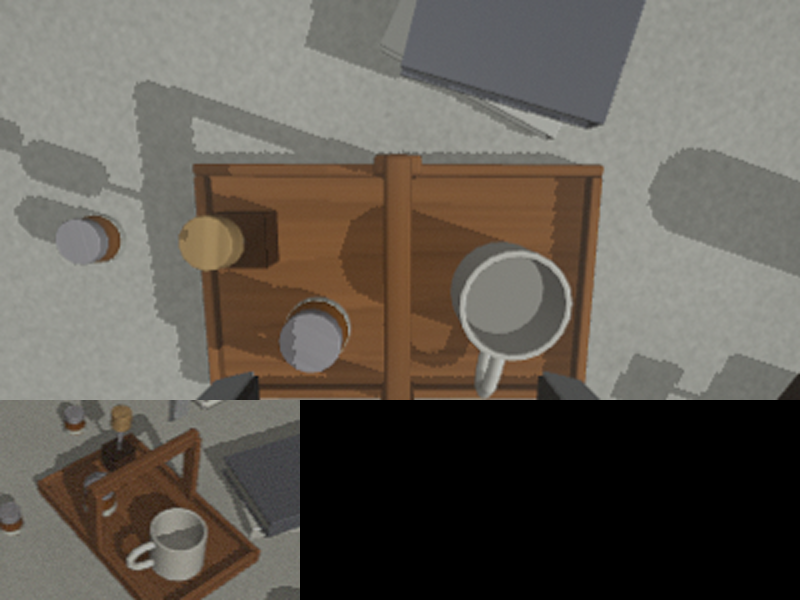

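The marker stands in the socket with its head about where a seated pin should put it (side view head at rows 171–187, as predicted). The bar centre is at column 258.8, predicted 259.0. Now I grip the bar and lift gently in two stages.

Run:
```python
from h import *
C=np.array([.5662,-.0103])
robot.move_linear([*C,.17],.15); r=robot.move_linear([*C,.125],.06,threshold=8); print(r)
robot.gripper_to(.008); robot.pause(.2)
def st():
    s=robot.get_state(); print(round(s['time'],2),np.round(s['ee_pos'],4),np.round(s['force'],2),np.round(np.array(s['tool_rot']).T@np.array(s['moment']),3),round(s['opening'],4))
st()
c0=robot.camera_info('wrist'); a=save('wrist','w7')
robot.move_linear([*C,.14],.03); robot.pause(.3); st()
b=save('wrist','w8'); sd=save('side','s8')
out=np.zeros((600,800,3),np.uint8)
out[:300,:400]=cv2.resize(a,(400,300)); out[:300,400:]=cv2.resize(b,(400,300)); out[300:,:450]=cv2.resize(sd[150:300,180:405],(450,300))
cv2.imwrite('pics/c7.png',cv2.cvtColor(out,cv2.COLOR_RGB2BGR))
```

```text
False
19.08 [ 0.5661 -0.0099  0.125 ] [-1.76  4.17  1.32] [ 1.025 -0.062 -0.008] 0.0137
20.08 [ 0.5662 -0.0103  0.1399] [-0.63  0.15 -7.73] [-0.008  0.022 -0.006] 0.0137
```

View pics/c7.png

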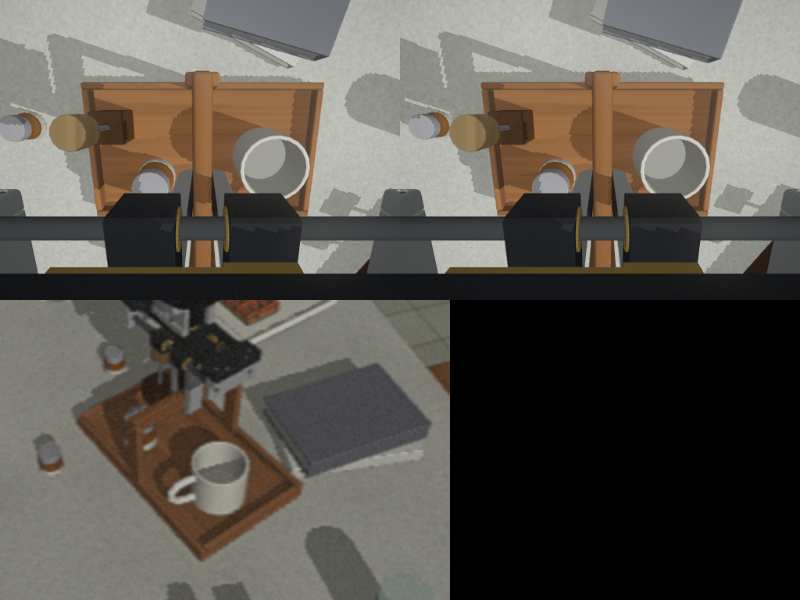

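The tray hangs level: the wrist pictures before and after the first lift are alike, the load is about 7.3 N, and the moments are near zero. Now the rest of the lift and a final check.

Run:
```python
from h import *
C=np.array([.5662,-.0103])
robot.move_linear([*C,.225],.05); robot.pause(.8)
s=robot.get_state(); print(round(s['time'],2),np.round(s['ee_pos'],4),np.round(s['force'],2),np.round(np.array(s['tool_rot']).T@np.array(s['moment']),3),round(s['opening'],4),np.round(s['tool_rot'],4).tolist(),np.abs(s['joint_vel']).max())
b=save('wrist','w9'); sd=save('side','s9'); a=cv2.cvtColor(cv2.imread('pics/w7.png'),4)
g=lambda i:cv2.cvtColor(i,cv2.COLOR_RGB2GRAY)[90:260,90:420].astype(np.float32)
print('wrist shift vs grasp',cv2.phaseCorrelate(g(a),g(b)))
for n,im in(('w7',a),('w9',b)):
    h=cv2.cvtColor(im,cv2.COLOR_RGB2HSV); m=cv2.inRange(h,(3,90,30),(20,255,255))
    T=[(u,np.nonzero(m[90:140,u])[0].min()+90) for u in list(range(140,230,3))+list(range(300,395,3)) if m[90:140,u].any()]
    l=cv2.fitLine(np.float32(T),cv2.DIST_HUBER,0,.01,.01).ravel(); print(n,'far rim slope deg',np.rad2deg(np.arctan2(l[1],l[0])),'row@260',l[3]+(260-l[2])*l[1]/l[0])
out=np.zeros((600,800,3),np.uint8)
out[:300,:400]=cv2.resize(b,(400,300)); out[300:,:]=0; out[:600,400:]=cv2.resize(sd[100:300,200:334],(400,600)); out[300:,:400]=cv2.resize(sd,(400,300))
cv2.imwrite('pics/c9.png',cv2.cvtColor(out,cv2.COLOR_RGB2BGR))
```

```text
22.83 [ 0.5662 -0.0103  0.225 ] [-0.35  0.55 -8.41] [-0.083  0.086  0.01 ] 0.0142 [[0.9429, 0.3331, -0.0], [0.3331, -0.9429, 0.0], [-0.0, -0.0, -1.0]] 0.002217927656207103
wrist shift vs grasp ((0.11768933576644258, -0.04178245719089091), 0.9236462409408004)
w7 far rim slope deg 0.0 row@260 106.0
w9 far rim slope deg 0.0 row@260 106.0
```

View pics/c9.png

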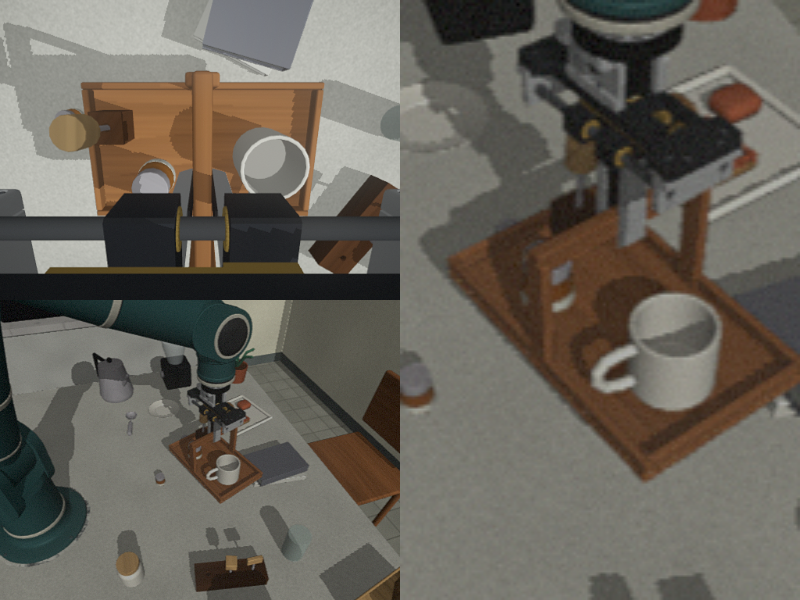

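The tray hangs 10 cm up, level and still (shift against the moment of grasp is 0.1 px). The marker, cup and jar stand on it, and the square and bar markers are still in the stand. I'm handing in now.

```bash
python3 -c "
from rig import robot
robot.sign_off()"
```

```text
the job is handed in; nothing more can be done
```

I took the round-head marker out of the stand, pushed it into the socket block and let go. I then gripped the tray at the middle of its bar, lifted it 10 cm and handed the job in at about 23 s.

**Last checks:**
- **Height and stillness:** the grip is at 0.225 m against 0.125 m at the grasp. Joint speeds were near zero.
- **Level:** the tool axis is vertical, and the tray had shifted only 0.1 px in the wrist view since the grasp.
- **Load:** about 8 N, with small moments (under 0.1 N m).
- **Items on the tray:** the marker, cup and jar all stand on it.
- **Other markers:** the square and bar markers are still in the stand. I saw nothing else on the table disturbed.

**Marker depth:** the push met the bottom at a tool height of 0.103 m, where 0.104 m was expected. After release, the side view showed the head where a seated pin should put it.

**Small disagreement:** the seated marker's head showed about 4 px off in the wrist view. That suggests a lean of roughly 2° within the hole's play, which I left as it was.

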